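# Shut the sample cover and hold the shutter arm open for a reading

### The job

Get the tube reader ready and hold it for a reading: first slide the flat cover fully shut over the sample compartment, and only then swing the spring-loaded shutter arm by its upright post forward (away from the robot base) all the way to its stop. Finish while holding: the fingers must still be keeping the arm against its stop when the program ends, because it springs back if let go. Leave the tube rack, the bottle and the tip box where they stand.

Things in the scene. Friction and masses are not known exactly. Their poses are not given: they have to be found in the camera images.
- reader: Fixed white instrument, 240 (its x) x 300 (y) x 80 mm high. Origin: centre of its underside; z up; front with dark display faces its -x, roughly to the robot. Flat deck at z = 80 mm. Left half (+y): open sample compartment, x -95 to -5, y 60 to 130 mm, rails beside it (12 mm above deck) at y 46 and 144, and the cover. Right half: sprung shutter arm and two stop pins 39 mm above deck.
- cover (a joint): Slide of the flat grey cover (100 x 90 mm, top 6 mm above deck) in m: 0 = fully shut over the compartment (end stop), 0.09 = fully open, pushed to the reader's +x; closing moves it to the reader's -x. Stays where it is left; friction about 2 N.
- cover_grip (a point): Middle of the cover's upright grip rib, 20 mm above the deck; the rib is 12 mm thick (along reader x), 42 mm long (along reader y), and rises from the cover's top to 34 mm above deck. Axes parallel to the reader's. When shut it lies at reader (-50, 95, 100) mm.
- shutter_arm (a joint): Steel shutter arm's angle (rad) about its vertical pivot: 0 = rest, 1.1 = stop. Grows anticlockwise from above: the post travels forward, to the reader's +x. The arm points 0.55 rad to the -x side of the reader's -y direction at rest, 0.55 rad to the +x side at the stop. The spring pushes back at the post with 2.5 N at rest to 8 N at the stop, and returns the arm when let go.
- post_mid (a point): On the axis of the upright black round post at the end of the shutter arm, 90 mm from the pivot axis, 60 mm above deck (140 above table). The post is 14 mm in diameter and rises from the arm's top (38 mm above deck) to 82 mm above deck. The point's x axis points from pivot to post, z up; it moves with the arm.
- pivot (a point): Point on the arm's vertical pivot axis at deck level, at reader (0, -30, 80) mm. Axes parallel to the reader's; fixed.
- tube_rack: Loose orange rack with three capped tubes, 150 x 70 x 104 mm high, left of the reader. Bystander. Origin: centre of its underside.
- bottle: Loose amber bottle, 54 mm in diameter, 115 mm high, right of the reader. Bystander. Origin: centre of its underside.
- tip_box: Loose white box with blue lid, 124 x 89 x 65 mm high, right of the reader. Bystander. Origin: centre of its underside.

How it is judged:
By the outcome, as a careful person would: the job done as asked, in the order asked, and still so for the second after the job is handed in, while the arm keeps its last pose, push and grip.
It also fails if it takes over 53 s, if anything falls off the work surface, if the arm or the gripper's body presses on something with over 40 N, if the wrist force passes 120 N, or if a joint passes its speed limit or range.

### The arm

A 6-joint arm with a two-finger parallel gripper is mounted at the origin on the work surface. World frame = base frame: x ahead of the robot, y to its left, z up, the work surface at z = 0. Lengths are in m, angles in degrees, forces in N, time in s.
With the tool pointing down it reaches from about 0.35 to 0.875 m from the base axis. Payload 4.2 kg.
Tool frame: the origin (TCP) lies midway between the tips of the shut fingers; the grasp point (between the pads) lies 19 mm behind it (r.pinch_z is the distance from the TCP to the grasp point, in m); z points along the fingers, y is the line along which they close (so a half turn about z gives the same grasp; the last joint's range is limited). The gripper opens to 87 mm and grips with 3 to 60 N. Pads are 19 mm wide; open, the fingers measure 117 mm over their backs; the gripper's body (75 mm by 190 mm) begins 51 mm behind the grasp point.
Start: joints at [89.358, 22.042, 0.453, 0, -68.411, -14.817], TCP at [0.167, 0.602, 0.223] pointing down, gripper open.
Joint ranges: [-179.83, 179.83], [-69.29, 118.12], [-61.27, 80.66], [-181.25, 117.63], [-171.15, -9.14], [-177.46, 177.46]. Speed limits (degrees/s): [159.86, 159.86, 180, 180, 180, 180].

### API

Orientations are given as a 3x3 rotation matrix whose columns are the frame's x, y, z axes.
In Python, from station import r, imaging, models gives the robot as it stands. The module is installed in compiled form; this text tells all that it offers.
- The arm moves only by the tool apply_moves, never from a script. Its argument "moves" is a list of rows, each a list of 2 entries, a list of its own where there are three numbers: the shift along the tool's x, y, z in m, then the turn about the tool's z in degrees. A call has 1 to 5 rows; each row shifts and turns the commanded pose from where the row before left it, along the tool's axes as they then stand; what a row does not reach is not made up. A row lasts 1/12 s, in which the tool goes at most 41.7 mm and 7.16 degrees, less where a joint would pass 70% of its speed; a pose out of reach is approached as far as the arm can. A call is refused whole if a number of a shift passes 0.0417 or a number of a turn 7.16, either way. A call with a gripper value outside its range is refused whole. "hand" is the finger opening in m, from 0 to 0.087, set as the call begins (left out, the last holds). The fingers move at their own pace and stop on an object; the grip force is fixed at half the most. Time passes only in rows, so rows that do not move let the fingers close. It gives the time, the measured TCP pose, the force, the opening and the grip force at its end, in the units of the state.
- r.sense(): the state, without advancing time (a new reading comes with each control period).
- imaging.capture(name): name is "scene" or "top" or "wrist"; returns a dict with "frame" (384x512x3 uint8, blue, green, red), "intrinsics" (3x3 intrinsics, pixels), "eye" and "orientation" of the camera in the world. Camera axes: x right, y down, z forward; pixel columns grow to the right and rows downward; lengths in m; the calibration is good to about 2 mm. A picture is of the moment at which its call begins. There is no depth.
- r.finish_job(): hands the job in; it is judged then, once.
Trained networks look in a picture, given as the dict that the camera call returned (one of the last four; its "shot" number tells which), for a name from the list of things; names that differ only in an ending like _2 or _b are one class to them, and where a whole thing is asked for, a point or a joint stands for the part that bears it (a point fixed in the world has none). Each returns a list of dicts, best first, with "confidence" (0 to 1); they miss things now and then, are a little off and sometimes report something else, mostly with a low value. They report only what shows in the picture. A call takes as long as a camera call.
- models.cut_out(picture, target): "region" (384x512 bool, what is visible of it) and "extent" ([left, top, width, height] as shares, 0 to 1, of the picture: columns of its width, rows of its height, round what is visible of it).
- models.place_of(picture, target): "at" ([column, row] as shares, 0 to 1, of the picture: columns of its width, rows of its height: a listed point, or the origin of a listed thing).
The state is a dict: "time_s": time; "joints": joint angles; "joint_velocities": joint speeds; "effort": joint torques, N m; "tcp_pos": TCP position; "ee_rot": TCP orientation; "wrist_force": force on the tool from outside, world axes, zero at the start; "moment": the same for the moment, N m; "gripper_width": opening from 0.0 (shut) to 1.0 (fully open); "gripper_force": force on a finger pad.
Only numpy, scipy, OpenCV 4.12 (cv2) and the standard library are available. Lean on these libraries where they do the work, as an engineer would, in place of code of your own. Each camera call takes 0.05 s, during which the arm holds its last target. There are 200 camera calls.

## Working session

There is one attempt and no reset: what is moved stays moved. The work goes in short steps, Python scripts to look and compute and a tool call to move; the robot and the scene stay as the last step left them, time stands still between calls to the robot, and variables do not carry over. Pictures are saved under pics/ and viewed, at most 10 in all, crops included, and the job is handed in when it is done.

Besides the shell and the picture viewer there is one more tool, called after "Call:" as name([rows], argument=value, ...), one row to a line, values as JSON. apply_moves: Moves the arm, as the interface text tells. Its arguments: {"type":"object","properties":{"moves":{"type":"array"},"hand":{"type":"number"}},"required":["moves"]}

```bash
mkdir -p pics; cat > h.py <<'E'
import numpy as np, cv2
from station import r, imaging, models
def ray(p,at):
    K=np.array(p["intrinsics"]);R=np.array(p["orientation"]);h,w=p["frame"].shape[:2]
    d=R@np.linalg.solve(K,[at[0]*w,at[1]*h,1.]);return np.array(p["eye"]),d/np.linalg.norm(d)
def onz(p,at,z):
    e,d=ray(p,at);return e+d*(z-e[2])/d[2]
def tri(rs):
    A=0;b=0
    for e,d in rs:
        M=np.eye(3)-np.outer(d,d);A=A+M;b=b+M@e
    return np.linalg.solve(A,b)
E
python3 - <<'E'
from h import *
np.set_printoptions(precision=4,suppress=True)
P={n:imaging.capture(n) for n in("scene","top","wrist")}
cv2.imwrite("pics/a.png",np.hstack([cv2.resize(P[n]["frame"],(400,300)) for n in("scene","top")]))
cv2.imwrite("pics/top.png",cv2.resize(P["top"]["frame"],(800,600)))
Z=dict(reader=0,cover_grip=.1,post_mid=.14,pivot=.08,tube_rack=0,bottle=0,tip_box=0)
for t,z in Z.items():
    rs=[]
    for n in P:
        for q in models.place_of(P[n],t)[:1]:
            print(t,n,np.round(q["at"],3),round(q["confidence"],2),onz(P[n],q["at"],z))
            if q["confidence"]>.5: rs.append(ray(P[n],q["at"]))
    if len(rs)>1: print("   tri",tri(rs))
s=r.sense();print(s["time_s"],s["tcp_pos"],s["ee_rot"],s["gripper_width"],s["wrist_force"],r.pinch_z)
E
```

```text
reader scene [0.505 0.552] 0.65 [0.5203 0.0289 0.    ]
reader top [0.515 0.569] 0.81 [0.5391 0.0356 0.    ]
   tri [0.5373 0.0332 0.0179]
cover_grip scene [0.578 0.514] 0.92 [0.5504 0.1336 0.1   ]
cover_grip top [0.434 0.542] 0.88 [0.5557 0.1342 0.1   ]
   tri [0.555  0.1337 0.1044]
post_mid scene [0.456 0.417] 0.78 [ 0.4661 -0.0483  0.14  ]
post_mid top [0.584 0.627] 0.72 [ 0.4687 -0.0504  0.14  ]
   tri [ 0.4684 -0.0491  0.1418]
pivot scene [0.489 0.498] 0.67 [0.5216 0.0066 0.08  ]
pivot top [0.533 0.574] 0.57 [0.5243 0.0094 0.08  ]
   tri [0.5242 0.0082 0.0827]
tube_rack scene [0.679 0.606] 0.9 [0.5668 0.2811 0.    ]
tube_rack top [0.335 0.545] 0.72 [0.5709 0.2867 0.    ]
   tri [0.5704 0.2829 0.0049]
bottle scene [0.392 0.493] 0.77 [ 0.449  -0.1586  0.    ]
bottle top [0.666 0.659] 0.74 [ 0.4422 -0.1674  0.    ]
   tri [ 0.4417 -0.1648 -0.007 ]
tip_box scene [0.314 0.558] 0.79 [ 0.5672 -0.2497  0.    ]
tip_box top [0.715 0.536] 0.57 [ 0.5661 -0.2413  0.    ]
   tri [ 0.567  -0.2455 -0.0003]
1.2 [0.1666 0.6024 0.2226] [[ 0.9638 -0.2666  0.    ]
 [-0.2666 -0.9638  0.0001]
 [ 0.     -0.0001 -1.    ]] 0.9990973748836015 [ 0.3385 -0.4396 -0.2423] 0.0187
```

View pics/top.png

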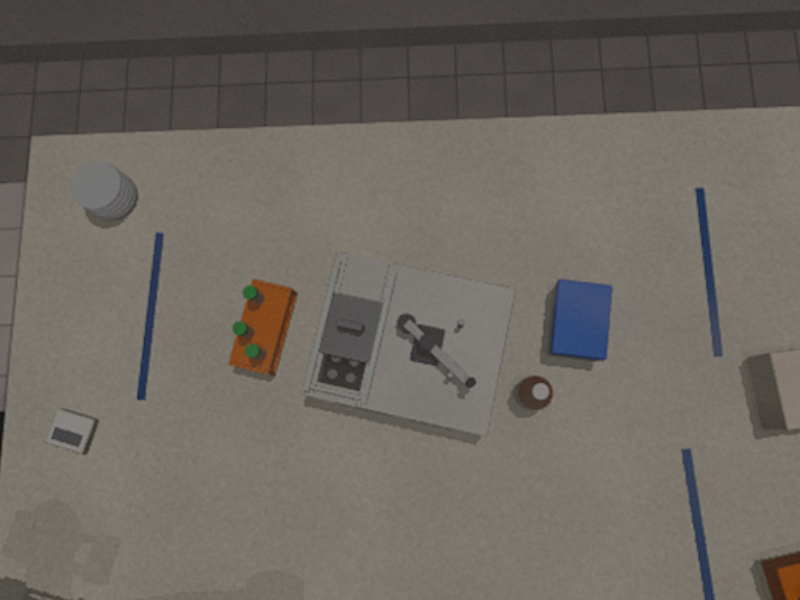

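View pics/a.png

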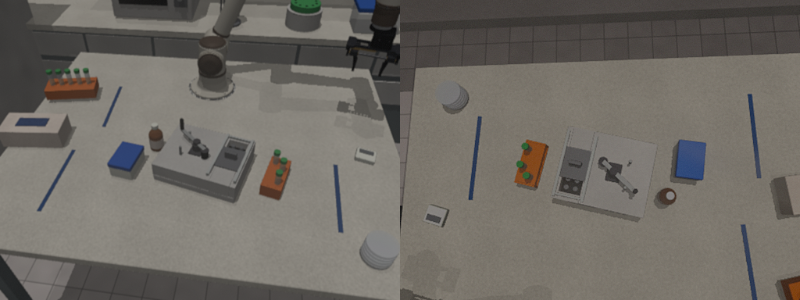

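The top picture (800x600) shows the reader's deck with corners near (338,255), (514,290), (490,430) and (307,395), so its yaw is about -11°. The cover is half open with its rib at (350,326). The post is at (470,382), the bottle at (535,392), the rack at (262,328) and the tip box at (580,320). Next I'll fit the reader pose.

```bash
cat >> h.py <<'E'
from scipy.optimize import least_squares
def proj(p,X):
    K=np.array(p["intrinsics"]);R=np.array(p["orientation"]);c=K@(R.T@(np.array(X)-p["eye"]));return c[:2]/c[2]
def model(v):
    x,y,a,s,q=v;c,n=np.cos(a),np.sin(a)
    w=lambda X:np.array([x+c*X[0]-n*X[1],y+n*X[0]+c*X[1],X[2]])
    th=-.55+q
    L=dict(reader=(0,0,0),cover_grip=(-.05+s,.095,.1),pivot=(0,-.03,.08),post_mid=(.09*np.sin(th),-.03-.09*np.cos(th),.14),
     bl=(.12,.15,.08),br=(.12,-.15,.08),fr=(-.12,-.15,.08),fl=(-.12,.15,.08))
    return {k:w(X) for k,X in L.items()}
def plan(p,ang):
    "world target TCP p, tool-y direction angle deg -> rows (shift, turn)"
    s=r.sense();R=np.array(s["ee_rot"]);o=np.array(s["tcp_pos"])
    y0=np.degrees(np.arctan2(R[1,1],R[0,1]));d=-((ang-y0+180)%360-180)
    D=np.array(p)-o;n=int(max(np.ceil(np.linalg.norm(D)/.04),np.ceil(abs(d)/7)))
    from scipy.spatial.transform import Rotation as Ro
    for i in range(n):
        Ri=R@Ro.from_euler("z",d*i/n,degrees=True).as_matrix()
        print([np.round(Ri.T@(D/n),4).tolist(),round(d/n,2)])
E
python3 - <<'E'
from h import *
np.set_printoptions(precision=4,suppress=True)
P={n:imaging.capture(n) for n in("scene","top")}
ob=[]
for n in P:
    for t in("cover_grip","post_mid","pivot","reader"):
        for q in models.place_of(P[n],t)[:1]: ob.append((n,t,np.array(q["at"])*[512,384],1 if t!="reader" else .3))
for k,u in dict(bl=(338,255),br=(514,290),fr=(490,430),fl=(307,392)).items(): ob.append(("top",k,np.array(u)*.64,.7))
f=lambda v:np.concatenate([w*(proj(P[n],model(v)[t])-u) for n,t,u,w in ob])
S=least_squares(f,[.53,.035,-.19,.03,0],loss="soft_l1");v=S.x
print(v,np.degrees(v[2]))
for (n,t,u,w),e in zip(ob,f(v).reshape(-1,2)):print(n,t,e/w)
m=model(v);print({k:np.round(m[k],4) for k in m})
plan([.56-.07,.10,.26],169)
E
```

```text
[ 0.5332  0.04   -0.2306  0.0454 -0.0401] -13.210860142157896
scene cover_grip [2.379  1.7941]
scene post_mid [-32.4894 -56.3637]
scene pivot [-1.0375  3.2987]
scene reader [-0.1461 -0.1551]
top cover_grip [0.447  0.3905]
top post_mid [0.4011 2.5666]
top pivot [ 1.6287 -0.6714]
top reader [-1.1192  0.7949]
top bl [-2.7453 -3.0389]
top br [-0.5418 -2.7687]
top fr [-2.9036  2.5347]
top fl [-4.9188  1.0941]
{'reader': array([0.5332, 0.04  , 0.    ]), 'cover_grip': array([0.5504, 0.1336, 0.1   ]), 'pivot': array([0.5263, 0.0108, 0.08  ]), 'post_mid': array([ 0.4605, -0.0505,  0.14  ]), 'bl': array([0.6843, 0.1586, 0.08  ]), 'br': array([ 0.6157, -0.1334,  0.08  ]), 'fr': array([ 0.3821, -0.0786,  0.08  ]), 'fl': array([0.4506, 0.2135, 0.08  ])}
[[0.0297, 0.0265, -0.0025], np.float64(5.7)]
[[0.0322, 0.0234, -0.0025], np.float64(5.7)]
[[0.0344, 0.0201, -0.0025], np.float64(5.7)]
[[0.0362, 0.0166, -0.0025], np.float64(5.7)]
[[0.0377, 0.0129, -0.0025], np.float64(5.7)]
[[0.0388, 0.0091, -0.0025], np.float64(5.7)]
[[0.0395, 0.0052, -0.0025], np.float64(5.7)]
[[0.0398, 0.0013, -0.0025], np.float64(5.7)]
[[0.0397, -0.0027, -0.0025], np.float64(5.7)]
[[0.0393, -0.0066, -0.0025], np.float64(5.7)]
[[0.0384, -0.0105, -0.0025], np.float64(5.7)]
[[0.0372, -0.0143, -0.0025], np.float64(5.7)]
[[0.0356, -0.0179, -0.0025], np.float64(5.7)]
[[0.0336, -0.0213, -0.0025], np.float64(5.7)]
[[0.0314, -0.0246, -0.0025], np.float64(5.7)]
```

Call:
apply_moves([
  [[0.03, 0.0265, -0.0025], 5.7],
  [[0.032, 0.0235, -0.0025], 5.7],
  [[0.0345, 0.02, -0.0025], 5.7],
  [[0.036, 0.0165, -0.0025], 5.7],
  [[0.0375, 0.013, -0.0025], 5.7],
], hand=0.087)

```text
time_s: 2.12
tcp_pos: [0.275, 0.4336, 0.2353]
ee_rot: [[0.717, -0.697, 0.0], [-0.697, -0.717, 0.0], [0.0, -0.0, -1.0]]
wrist_force: [0.5, 0.1, 0.8]
gripper_width: 1.002
gripper_force: 0.0
```

Call:
apply_moves([
  [[0.039, 0.009, -0.0025], 5.7],
  [[0.0395, 0.005, -0.0025], 5.7],
  [[0.04, 0.0015, -0.0025], 5.7],
  [[0.0395, -0.0025, -0.0025], 5.7],
  [[0.0395, -0.0065, -0.0025], 5.7],
])

```text
time_s: 2.53
tcp_pos: [0.3829, 0.2658, 0.2481]
ee_rot: [[0.297, -0.955, 0.001], [-0.955, -0.297, 0.001], [-0.001, -0.001, -1.0]]
wrist_force: [0.4, 0.8, 0.2]
gripper_width: 0.997
gripper_force: 0.0
```

Call:
apply_moves([
  [[0.0385, -0.0105, -0.0025], 5.7],
  [[0.037, -0.0145, -0.0025], 5.7],
  [[0.0355, -0.018, -0.0025], 5.7],
  [[0.0335, -0.0215, -0.0025], 5.7],
  [[0.0315, -0.0245, -0.0025], 5.7],
])

```text
time_s: 2.95
tcp_pos: [0.4914, 0.0986, 0.2606]
ee_rot: [[-0.195, -0.981, 0.001], [-0.981, 0.195, 0.0], [-0.001, -0.001, -1.0]]
wrist_force: [0.0, 0.2, -0.4]
gripper_width: 1.0
gripper_force: 0.0
```

Call:
apply_moves([
  [[0, 0, 0], 0],
])

```text
time_s: 3.03
tcp_pos: [0.4933, 0.0957, 0.2605]
ee_rot: [[-0.2, -0.98, 0.001], [-0.98, 0.2, -0.001], [0.001, -0.002, -1.0]]
wrist_force: [0.4, 1.1, 1.5]
gripper_width: 0.999
gripper_force: 0.0
```

```bash
python3 - <<'E'
from h import *
np.set_printoptions(precision=4,suppress=True)
s=r.sense();print(s["time_s"],s["tcp_pos"],s["ee_rot"])
p=imaging.capture("wrist");print(p["eye"],p["orientation"])
cv2.imwrite("pics/w1.png",p["frame"])
for t,z in dict(cover_grip=.1,post_mid=.14,pivot=.08,reader=0).items():
    for q in models.place_of(p,t)[:1]: print(t,np.array(q["at"])*[512,384],q["confidence"],onz(p,q["at"],z))
E
```

```text
3.0333 [0.4933 0.0957 0.2605] [[-0.2001 -0.9798  0.0014]
 [-0.9798  0.2001 -0.0011]
 [ 0.0008 -0.0015 -1.    ]]
[0.4786 0.0273 0.4212] [[-0.9798  0.1929  0.053 ]
 [ 0.2     0.9482  0.2467]
 [-0.0027  0.2523 -0.9676]]
pivot [213.4016  95.1936] 0.66 [0.5228 0.0079 0.08  ]
reader [224.2048 118.8864] 0.62 [0.5264 0.0351 0.    ]
```

View pics/w1.png

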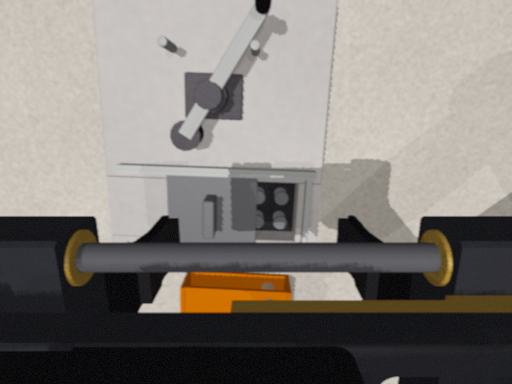

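```bash
python3 - <<'E'
from h import *
np.set_printoptions(precision=4,suppress=True)
p=imaging.capture("wrist");g=lambda u,z:onz(p,np.array(u)/[512,384],z)[:2]
for n,a,b,z in(("rail",(118,170),(315,177),.092),("front",(337,3),(323,165),.08),("back",(94,3),(108,165),.08)):
    A,B=g(a,z),g(b,z);d=B-A;print(n,A,B,np.degrees(np.arctan2(d[1],d[0])))
print("rib",g((208,219),.114),g((203,202),.114),g((214,202),.114),"pivot",g((210,96),.12),"post",g((263,5),.162))
f=p["frame"][150:250,90:350];cv2.imwrite("pics/c1.png",cv2.resize(f,None,fx=3,fy=3,interpolation=2))
E
```

```text
rail [0.6355 0.07  ] [0.431  0.1169] 167.0735536435353
front [ 0.3837 -0.0471] [0.4188 0.1083] 77.2575983798052
back [ 0.6149 -0.0915] [0.6504 0.0639] 77.12687770243531
rib [0.5489 0.1345] [0.5498 0.1156] [0.5388 0.1177] pivot [0.5185 0.0162] post [ 0.4597 -0.0369]
```

View pics/c1.png

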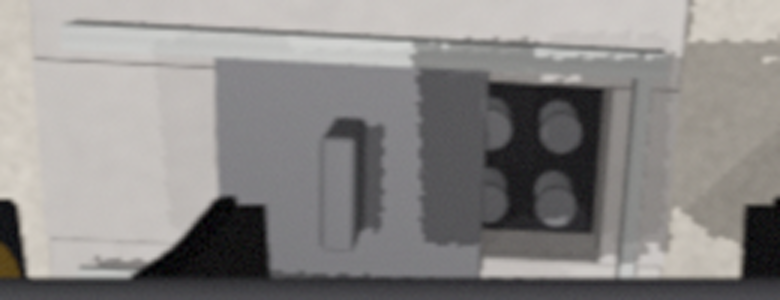

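The wrist view shows the rib's top face centred near (203,214), the pivot at (210,96) and the post top at (263,5). The edges and the rail agree on a yaw of -12.9°. I'll grip the rib.

```bash
python3 - <<'E'
from h import *
p=imaging.capture("wrist");g=lambda u,z:onz(p,np.array(u)/[512,384],z)[:2]
print("rib",g((202.7,214.3),.114));plan([.554,.133,.15],167.1)
E
```

```text
rib [0.55308661 0.12876409]
[[-0.0107, -0.0142, 0.0275], np.float64(0.52)]
[[-0.0109, -0.0141, 0.0275], np.float64(0.52)]
[[-0.011, -0.014, 0.0275], np.float64(0.52)]
[[-0.0111, -0.0139, 0.0275], np.float64(0.52)]
```

Call:
apply_moves([
  [[-0.0105, -0.014, 0.0275], 0.5],
  [[-0.0105, -0.014, 0.0275], 0.5],
  [[-0.0105, -0.014, 0.0275], 0.5],
  [[-0.0105, -0.014, 0.0275], 0.5],
  [[0, 0, 0], 0],
])

```text
time_s: 3.8
tcp_pos: [0.5524, 0.1313, 0.1437]
ee_rot: [[-0.223, -0.975, -0.01], [-0.975, 0.223, -0.004], [0.006, 0.008, -1.0]]
wrist_force: [0.0, -0.2, -1.3]
gripper_width: 0.999
gripper_force: 0.0
```

```bash
python3 - <<'E'
from h import *
np.set_printoptions(precision=4,suppress=True)
p=imaging.capture("wrist");s=r.sense();print(s["tcp_pos"],s["ee_rot"][:2])
P={n:imaging.capture(n) for n in("scene","top")};P["wrist"]=p
for n in P:
  for q in models.place_of(P[n],"cover_grip")[:1]: print(n,q["confidence"],np.array(q["at"])*[512,384],onz(P[n],q["at"],.1))
cv2.imwrite("pics/w2.png",p["frame"])
E
```

```text
[0.5526 0.1309 0.1466] [[-0.2223 -0.975  -0.0067]
 [-0.975   0.2223 -0.0033]]
scene 0.74 [294.912  197.9904] [0.5534 0.131  0.1   ]
top 0.75 [222.4128 206.592 ] [0.5594 0.1334 0.1   ]
wrist 0.77 [255.0784 211.5072] [0.5538 0.1311 0.1   ]
```

View pics/w2.png

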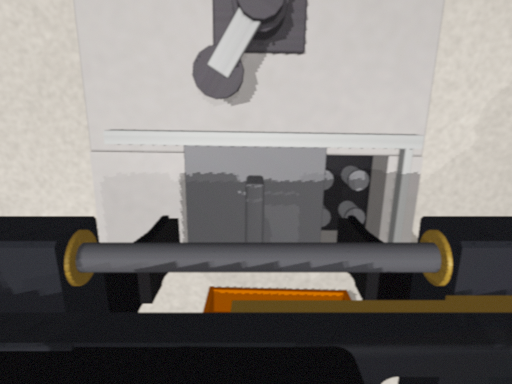

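The rib is centred between the fingers (column 255) and the tool is parallel to the rails. Next I'll go down and close.

Call:
apply_moves([
  [[0, 0, 0.025], 0],
  [[0, 0, 0.02], 0],
  [[0, 0, 0.01], 0],
  [[0, 0, 0], 0],
  [[0, 0, 0], 0],
])

```text
time_s: 4.52
tcp_pos: [0.5544, 0.1302, 0.0961]
ee_rot: [[-0.224, -0.975, 0.001], [-0.975, 0.224, 0.0], [-0.0, -0.001, -1.0]]
wrist_force: [0.0, 0.3, 0.5]
gripper_width: 1.001
gripper_force: 0.0
```

Call:
apply_moves([
  [[0, 0, 0], 0],
  [[0, 0, 0], 0],
  [[0, 0, 0], 0],
  [[0, 0, 0], 0],
  [[0, 0, 0], 0],
], hand=0.0)

```text
time_s: 4.93
tcp_pos: [0.5543, 0.1303, 0.0955]
ee_rot: [[-0.224, -0.975, 0.001], [-0.975, 0.224, 0.0], [-0.001, -0.001, -1.0]]
wrist_force: [-0.3, 0.1, -0.1]
gripper_width: 0.706
gripper_force: 0.0
```

Call:
apply_moves([
  [[0, 0, 0.005], 0],
  [[0, 0, 0], 0],
  [[0, 0, 0], 0],
  [[0, 0, 0], 0],
  [[0, 0, 0], 0],
])

```text
time_s: 5.35
tcp_pos: [0.5541, 0.1301, 0.09]
ee_rot: [[-0.224, -0.975, -0.0], [-0.975, 0.224, -0.0], [0.0, 0.0, -1.0]]
wrist_force: [0.3, 0.0, 0.2]
gripper_width: 0.325
gripper_force: 0.0
```

Call:
apply_moves([
  [[0, 0, 0], 0],
  [[0, 0, 0], 0],
  [[0, 0, 0], 0],
  [[0, 0, 0], 0],
  [[0, 0, 0], 0],
])

```text
time_s: 5.77
tcp_pos: [0.5542, 0.1302, 0.0901]
ee_rot: [[-0.225, -0.974, 0.0], [-0.974, 0.225, 0.0], [-0.0, -0.0, -1.0]]
wrist_force: [1.2, 0.7, -0.9]
gripper_width: 0.136
gripper_force: 30.0
```

Call:
apply_moves([
  [[0, 0, 0], 0],
  [[0, 0, 0], 0],
  [[0, 0, 0], 0],
  [[0, 0, 0], 0],
  [[0, 0, 0], 0],
])

```text
time_s: 6.18
tcp_pos: [0.5542, 0.1302, 0.0901]
ee_rot: [[-0.224, -0.975, 0.0], [-0.975, 0.224, 0.0], [-0.0, -0.0, -1.0]]
wrist_force: [0.7, -1.1, -0.1]
gripper_width: 0.136
gripper_force: 30.0
```

Gripped, at a width of 11.8 mm for the 12 mm rib. Next I'll slide towards the reader's -x, which is tool +y.

Call:
apply_moves([
  [[0, 0.01, 0], 0],
  [[0, 0.01, 0], 0],
  [[0, 0.01, 0], 0],
  [[0, 0.01, 0], 0],
  [[0, 0, 0], 0],
])

```text
time_s: 6.6
tcp_pos: [0.513, 0.1402, 0.0901]
ee_rot: [[-0.224, -0.975, -0.001], [-0.975, 0.224, 0.002], [-0.001, 0.001, -1.0]]
wrist_force: [-1.1, 4.6, -0.8]
gripper_width: 0.135
gripper_force: 30.0
```

Call:
apply_moves([
  [[0, 0.006, 0], 0],
  [[0, 0.004, 0], 0],
  [[0, 0.003, 0], 0],
  [[0, 0, 0], 0],
  [[0, 0, 0], 0],
])

```text
time_s: 7.02
tcp_pos: [0.5046, 0.1424, 0.0902]
ee_rot: [[-0.224, -0.975, 0.005], [-0.975, 0.224, 0.001], [-0.002, -0.004, -1.0]]
wrist_force: [7.8, 1.1, -6.6]
gripper_width: 0.136
gripper_force: 30.0
```

Call:
apply_moves([
  [[0, 0.003, 0], 0],
  [[0, 0.001, 0], 0],
  [[0, 0, 0], 0],
  [[0, 0, 0], 0],
])

```text
time_s: 7.35
tcp_pos: [0.5045, 0.1425, 0.0902]
ee_rot: [[-0.223, -0.975, 0.011], [-0.975, 0.223, 0.001], [-0.003, -0.011, -1.0]]
wrist_force: [23.3, -7.7, -15.5]
gripper_width: 0.138
gripper_force: 30.1
```

```bash
python3 - <<'E'
from h import *
s=r.sense();print(s["tcp_pos"],s["wrist_force"])
p=imaging.capture("wrist");cv2.imwrite("pics/w3.png",p["frame"])
E
```

```text
[0.50446643 0.14252357 0.09018617] [ 23.31745638  -7.65264634 -15.54988388]
```

View pics/w3.png

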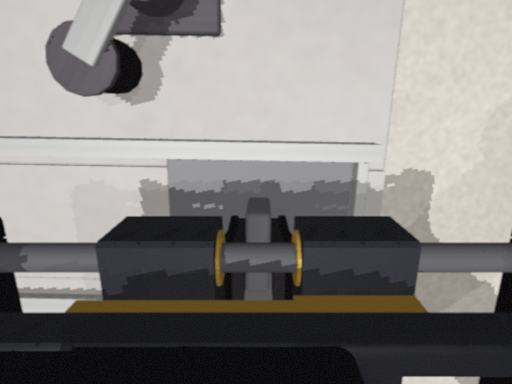

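The cover meets the end rail (its edge is near column 358) and the force has risen to 23 N, so it is shut. Next I'll ease off, open and lift.

Call:
apply_moves([
  [[0, -0.003, 0], 0],
  [[0, 0, 0], 0],
  [[0, 0, 0], 0],
  [[0, 0, 0], 0],
  [[0, 0, 0], 0],
], hand=0.06)

```text
time_s: 7.82
tcp_pos: [0.5006, 0.142, 0.0901]
ee_rot: [[-0.224, -0.975, -0.001], [-0.975, 0.224, -0.001], [0.001, 0.001, -1.0]]
wrist_force: [0.3, -0.1, 0.1]
gripper_width: 0.432
gripper_force: 0.0
```

Call:
apply_moves([
  [[0, 0, 0], 0],
  [[0, 0, 0], 0],
  [[0, 0, 0], 0],
  [[0, 0, 0], 0],
  [[0, 0, 0], 0],
])

```text
time_s: 8.23
tcp_pos: [0.5013, 0.1423, 0.0901]
ee_rot: [[-0.224, -0.975, -0.0], [-0.975, 0.224, -0.0], [0.0, 0.0, -1.0]]
wrist_force: [0.4, 0.4, 0.4]
gripper_width: 0.68
gripper_force: 0.0
```

Call:
apply_moves([
  [[0, 0, -0.02], 0],
  [[0, 0, -0.035], 0],
  [[0, 0, -0.035], 0],
  [[0, 0, -0.03], 0],
  [[0, 0, 0], 0],
])

```text
time_s: 8.65
tcp_pos: [0.505, 0.1437, 0.2171]
ee_rot: [[-0.223, -0.975, 0.013], [-0.975, 0.223, 0.005], [-0.008, -0.011, -1.0]]
wrist_force: [0.1, -0.6, 0.8]
gripper_width: 0.691
gripper_force: 0.0
```

```bash
python3 - <<'E'
from h import *
np.set_printoptions(precision=4,suppress=True)
for n in("scene","top","wrist"):
  p=imaging.capture(n)
  for t,z in dict(cover_grip=.1,post_mid=.14,pivot=.08).items():
    for q in models.place_of(p,t)[:1]: print(n,t,q["confidence"],np.array(q["at"])*[512,384],onz(p,q["at"],z))
cv2.imwrite("pics/w4.png",p["frame"]);print(r.sense()["tcp_pos"])
plan([.4624,-.0548,.21],167.1)
E
```

```text
scene cover_grip 0.88 [300.5952 186.3168] [0.5057 0.1425 0.1   ]
scene post_mid 0.64 [232.192  159.7056] [ 0.4649 -0.0524  0.14  ]
top cover_grip 0.69 [216.8832 229.2096] [0.5037 0.1472 0.1   ]
top post_mid 0.94 [298.0864 241.8816] [ 0.4658 -0.0484  0.14  ]
top pivot 0.93 [269.5168 217.4976] [0.5316 0.0177 0.08  ]
wrist cover_grip 0.85 [252.5184 188.0064] [0.5054 0.1416 0.1   ]
wrist pivot 0.57 [195.4816  36.9024] [0.5237 0.0075 0.08  ]
[0.5013 0.1422 0.2096]
[[0.0334, -0.001, -0.0], np.float64(-0.01)]
[[0.0334, -0.001, -0.0], np.float64(-0.01)]
[[0.0334, -0.001, -0.0], np.float64(-0.01)]
[[0.0334, -0.001, -0.0], np.float64(-0.01)]
[[0.0334, -0.001, -0.0], np.float64(-0.01)]
[[0.0334, -0.001, -0.0], np.float64(-0.01)]
```

Call:
apply_moves([
  [[0.033, -0.001, 0], 0],
  [[0.033, -0.001, 0], 0],
  [[0.033, -0.001, 0], 0],
  [[0.033, -0.001, 0], 0],
  [[0.033, -0.001, 0], 0],
], hand=0.087)

```text
time_s: 9.67
tcp_pos: [0.4687, -0.0209, 0.2101]
ee_rot: [[-0.224, -0.975, 0.0], [-0.975, 0.224, -0.0], [0.0, -0.0, -1.0]]
wrist_force: [1.0, 0.5, -0.1]
gripper_width: 0.961
gripper_force: 0.0
```

Call:
apply_moves([
  [[0.033, -0.001, 0], 0],
  [[0, 0, 0], 0],
  [[0, 0, 0], 0],
])

```text
time_s: 9.92
tcp_pos: [0.4625, -0.0534, 0.2101]
ee_rot: [[-0.227, -0.974, 0.0], [-0.974, 0.227, 0.0], [-0.0, -0.0, -1.0]]
wrist_force: [0.2, 0.3, -0.4]
gripper_width: 1.0
gripper_force: 0.0
```

```bash
python3 - <<'E'
from h import *
np.set_printoptions(precision=4,suppress=True)
rs=[]
for n in("scene","top","wrist"):
  p=imaging.capture(n)
  for q in models.place_of(p,"post_mid")[:1]: print(n,q["confidence"],np.array(q["at"])*[512,384],onz(p,q["at"],.14))
cv2.imwrite("pics/w5.png",p["frame"]);print(r.sense()["tcp_pos"])
E
```

```text
scene 0.53 [233.984 160.704] [ 0.4686 -0.0467  0.14  ]
wrist 0.95 [263.4752 192.3072] [ 0.4576 -0.056   0.14  ]
[ 0.4631 -0.0511  0.21  ]
```

View pics/w5.png

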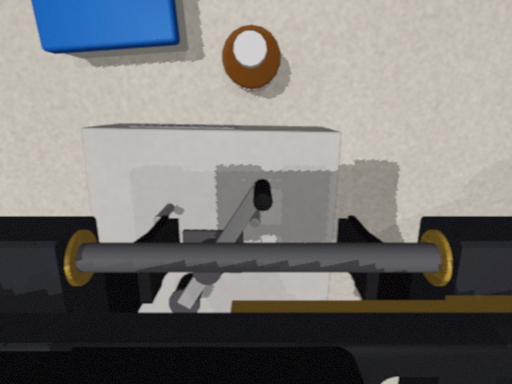

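The post (262,193) sits between the fingers, clear of the bottle (250,57) and the box. Next I'll go down over it and close.

Call:
apply_moves([
  [[0.005, 0.002, 0.01], 0],
  [[0, 0, 0.03], 0],
  [[0, 0, 0.03], 0],
  [[0, 0, 0.013], 0],
  [[0, 0, 0], 0],
])

```text
time_s: 10.63
tcp_pos: [0.4574, -0.0561, 0.1239]
ee_rot: [[-0.224, -0.975, -0.008], [-0.975, 0.224, -0.001], [0.003, 0.007, -1.0]]
wrist_force: [-0.3, 0.4, -0.0]
gripper_width: 1.001
gripper_force: 0.0
```

Call:
apply_moves([
  [[0, 0, 0], 0],
  [[0, 0, 0], 0],
  [[0, 0, 0], 0],
  [[0, 0, 0], 0],
  [[0, 0, 0], 0],
], hand=0.0)

```text
time_s: 11.05
tcp_pos: [0.4604, -0.0563, 0.128]
ee_rot: [[-0.224, -0.975, 0.002], [-0.975, 0.224, 0.0], [-0.001, -0.002, -1.0]]
wrist_force: [0.8, 0.3, 0.1]
gripper_width: 0.708
gripper_force: 0.0
```

Call:
apply_moves([
  [[0, 0, 0], 0],
  [[0, 0, 0], 0],
  [[0, 0, 0], 0],
  [[0, 0, 0], 0],
  [[0, 0, 0], 0],
])

```text
time_s: 11.47
tcp_pos: [0.4598, -0.0565, 0.1271]
ee_rot: [[-0.224, -0.975, -0.0], [-0.975, 0.224, -0.0], [0.0, 0.0, -1.0]]
wrist_force: [0.5, 1.2, -0.5]
gripper_width: 0.326
gripper_force: 0.0
```

Call:
apply_moves([
  [[0, 0, 0], 0],
  [[0, 0, 0], 0],
  [[0, 0, 0], 0],
  [[0, 0, 0], 0],
  [[0, 0, 0], 0],
])

```text
time_s: 11.88
tcp_pos: [0.459, -0.0565, 0.1269]
ee_rot: [[-0.224, -0.975, -0.002], [-0.975, 0.224, -0.0], [0.0, 0.002, -1.0]]
wrist_force: [-2.5, 0.6, 2.0]
gripper_width: 0.149
gripper_force: 30.0
```

```bash
python3 - <<'E'
from h import *
np.set_printoptions(precision=4,suppress=True)
for n in("top","scene","wrist"):
  p=imaging.capture(n)
  for q in models.place_of(p,"post_mid")[:1]: print(n,q["confidence"],np.array(q["at"])*[512,384],onz(p,q["at"],.14))
s=r.sense();print(s["tcp_pos"],s["gripper_width"])
cv2.imwrite("pics/w6.png",p["frame"])
E
```

```text
scene 0.62 [233.3184 159.7056] [ 0.4645 -0.0493  0.14  ]
wrist 0.71 [260.5056 247.104 ] [ 0.4576 -0.0563  0.14  ]
[ 0.4592 -0.0566  0.127 ] 0.14877832846871705
```

View pics/w6.png

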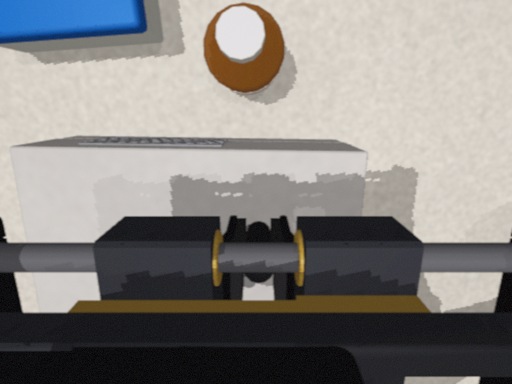

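The post is squarely between the pads at (260,247). Next I'll sweep it along the arc.

Call:
apply_moves([
  [[0.0047, -0.0087, 0], 0],
  [[0.0037, -0.0092, 0], 0],
  [[0.0027, -0.0095, 0], 0],
  [[0.0016, -0.0098, 0], 0],
  [[0.0005, -0.0099, 0], 0],
])

```text
time_s: 12.6
tcp_pos: [0.4985, -0.0824, 0.1269]
ee_rot: [[-0.223, -0.975, -0.011], [-0.975, 0.223, -0.004], [0.006, 0.01, -1.0]]
wrist_force: [-12.0, -8.7, 8.6]
gripper_width: 0.152
gripper_force: 30.0
```

Call:
apply_moves([
  [[-0.0005, -0.0099, 0], 0],
  [[-0.0016, -0.0098, 0], 0],
  [[-0.0027, -0.0095, 0], 0],
  [[-0.0018, -0.0046, 0], 0],
  [[0, 0, 0], 0],
])

```text
time_s: 13.02
tcp_pos: [0.5349, -0.0832, 0.1269]
ee_rot: [[-0.224, -0.975, -0.008], [-0.975, 0.224, -0.004], [0.005, 0.007, -1.0]]
wrist_force: [-8.2, -4.9, 7.3]
gripper_width: 0.152
gripper_force: 30.0
```

Call:
apply_moves([
  [[-0.0019, -0.0046, 0], 0],
  [[-0.0024, -0.0044, 0], 0],
  [[-0.0023, -0.0043, 0], 0],
  [[0, 0, 0], 0],
  [[0, 0, 0], 0],
])

```text
time_s: 13.43
tcp_pos: [0.5484, -0.0796, 0.1269]
ee_rot: [[-0.224, -0.975, -0.008], [-0.975, 0.224, -0.003], [0.005, 0.007, -1.0]]
wrist_force: [-8.9, -4.7, 7.3]
gripper_width: 0.154
gripper_force: 30.0
```

Call:
apply_moves([
  [[-0.001, -0.0017, 0], 0],
  [[0, 0, 0], 0],
  [[0, 0, 0], 0],
])

```text
time_s: 13.68
tcp_pos: [0.5499, -0.0792, 0.1269]
ee_rot: [[-0.224, -0.975, -0.009], [-0.975, 0.224, -0.003], [0.005, 0.008, -1.0]]
wrist_force: [-9.2, -5.1, 6.5]
gripper_width: 0.148
gripper_force: 30.0
```

Call:
apply_moves([
  [[-0.001, -0.0017, 0], 0],
  [[0, 0, 0], 0],
  [[0, 0, 0], 0],
])

```text
time_s: 13.93
tcp_pos: [0.5503, -0.0791, 0.1269]
ee_rot: [[-0.224, -0.975, -0.012], [-0.975, 0.224, -0.004], [0.007, 0.011, -1.0]]
wrist_force: [-12.9, -6.2, 9.1]
gripper_width: 0.148
gripper_force: 30.0
```

Call:
apply_moves([
  [[-0.001, -0.002, 0], 0],
  [[0, 0, 0], 0],
  [[0, 0, 0], 0],
  [[0, 0, 0], 0],
])

```text
time_s: 14.27
tcp_pos: [0.5505, -0.0791, 0.1268]
ee_rot: [[-0.224, -0.974, -0.016], [-0.974, 0.225, -0.005], [0.008, 0.015, -1.0]]
wrist_force: [-15.4, -7.3, 12.4]
gripper_width: 0.155
gripper_force: 30.0
```

Call:
apply_moves([
  [[-0.001, -0.002, 0], 0],
  [[0, 0, 0], 0],
  [[0, 0, 0], 0],
  [[0, 0, 0], 0],
])

```text
time_s: 14.6
tcp_pos: [0.5506, -0.0791, 0.1267]
ee_rot: [[-0.225, -0.974, -0.021], [-0.974, 0.225, -0.005], [0.01, 0.019, -1.0]]
wrist_force: [-20.7, -8.1, 14.5]
gripper_width: 0.148
gripper_force: 30.0
```

```bash
python3 - <<'E'
from h import *
np.set_printoptions(precision=4,suppress=True)
for n in("top","scene","wrist"):
  p=imaging.capture(n)
  if n=="top": t=p["frame"][140:300,140:400]
  if n=="wrist": w=p["frame"]
  for o,z in dict(cover_grip=.1,post_mid=.14,bottle=0,tip_box=0,tube_rack=0).items():
    for q in models.place_of(p,o)[:1]: print(n,o,round(q["confidence"],2),onz(p,q["at"],z))
s=r.sense();print(s["time_s"],s["tcp_pos"],s["wrist_force"])
cv2.imwrite("pics/f.png",np.hstack([cv2.resize(t,(480,295)),cv2.resize(w,(320,295))]))
E
```

```text
top bottle 0.78 [ 0.446  -0.1613  0.    ]
top tip_box 0.92 [ 0.5578 -0.2448  0.    ]
top tube_rack 0.83 [0.5735 0.2879 0.    ]
scene cover_grip 0.94 [0.5045 0.1419 0.1   ]
scene post_mid 0.81 [ 0.5538 -0.0733  0.14  ]
scene bottle 0.47 [ 0.4313 -0.165   0.    ]
scene tip_box 0.72 [ 0.5628 -0.2448 -0.    ]
scene tube_rack 0.68 [0.5767 0.2792 0.    ]
wrist post_mid 0.82 [ 0.5492 -0.0775  0.14  ]
wrist bottle 0.83 [ 0.4457 -0.1603  0.    ]
15.5 [ 0.5506 -0.0791  0.1267] [-18.8494  -7.9124  14.4512]
```

View pics/f.png

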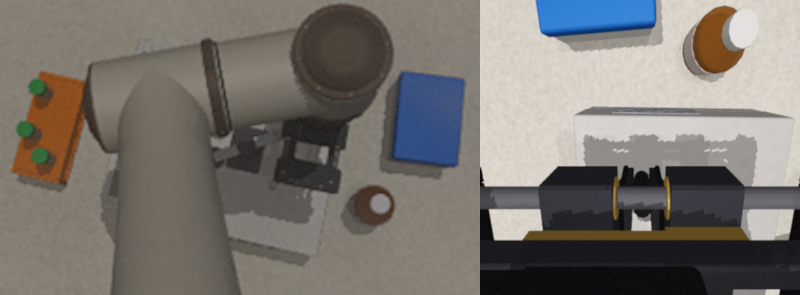

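The post is still between the pads (wrist half of the picture, about (641,185)) and no longer moves as the force rises, so it is at its stop. The rack, bottle and box are where they were, and the rib is at its shut position. I'll hand in.

```bash
python3 -c "
from station import r
print(r.finish_job())"
```

```text
the job is handed in; nothing more can be done
None
```

I slid the cover fully shut first, then swung the shutter arm to its stop. The fingers were still holding it there at about 20 N when I handed the job in at about 15.5 s; the rack, bottle and tip box were not moved.

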